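# Feel along the raised bands of a book in the finishing press

### The arm

A 6-joint arm with a two-finger parallel gripper is mounted at the origin on the work surface. World frame = base frame: x ahead of the robot, y to its left, z up, the work surface at z = 0. Lengths are in mm, angles in degrees, forces in N, time in s.
With the tool pointing down it reaches from about 300 to 850 mm from the base axis. Payload 4.2 kg.
Tool frame: the origin (TCP) lies between the finger pads, 19 mm behind the fingertips; this is the grasp point; z points along the fingers, y is the line along which they close (so a half turn about z gives the same grasp; the last joint's range is limited). The gripper opens to 91 mm and grips with 3 to 60 N. Pads are 32 mm wide; open, the fingers measure 118 mm over their backs; the gripper's body (76 mm by 178 mm) begins 60 mm behind the grasp point.
Start: joints at [-77.636, 18.312, 89.639, -0, 72.044, -1.146], TCP at [134.334, -559.103, 232.776] pointing down, gripper open.
Joint ranges: [-177.97, 177.97], [-48.28, 115.42], [12.27, 149.76], [-77.06, 257.06], [2.81, 150.46], [-146.56, 146.56]. Speed limits (degrees/s): [147.25, 147.25, 180, 180, 180, 180].

### API

Orientations are given as [roll, pitch, yaw] about the fixed x, y, z axes, in that order (R = Rz(yaw) Ry(pitch) Rx(roll)).
In Python, from workcell import telemetry, eyes, ticket gives the robot as it stands. The module is installed in compiled form; this text tells all that it offers.
- The arm moves only by the shell command python3 -m crank 'ROWS' [OPENING] [FORCE]. ROWS is JSON, a list of rows, each an object of numbers: "dx", "dy", "dz": the shift along the world's x, y, z normalised to -1 to 1, where 1 is 80 cm; "yaw": the turn about the world's z normalised to -1 to 1, where 1 is 5 degrees. A call has 1 to 10 rows; each row shifts and turns the commanded pose from where the row before left it; what a row does not reach is not made up. A row lasts 1/8 s, in which the tool goes at most 62.5 mm and 10.7 degrees, less where a joint would pass 70% of its speed; a pose out of reach is approached as far as the arm can. A call with a number of a shift or a turn outside -1 to 1 is refused whole. A call with a gripper value outside its range is refused whole. OPENING is the opening, from 0 (shut) to 1 (fully open), set as the call begins (- or left out, the last holds). The fingers move at their own pace and stop on an object; FORCE is the grip in N (left out, the last holds). Time passes only in rows, so rows that do not move let the fingers close. It gives the time, the measured TCP pose, the force, the opening and the grip force at its end, in the units of the state.
- telemetry.state(): the state, without advancing time (a new reading comes with each control period).
- eyes.grab_frame(name): name is "scene" or "side" or "wrist"; returns the picture (480x640x3 uint8, red, green, blue); there is no depth.
- eyes.calibration(name): a dict with "camera_matrix" (3x3 intrinsics, pixels), "world_from_camera" (4x4, takes a point from camera to world coordinates). Camera axes: x right, y down, z forward; pixel columns grow to the right and rows downward; lengths in mm; the calibration is good to about 2 mm. The wrist camera is an equidistant fisheye: a pixel r from the principal point sees the ray r / f radians off the axis. A picture is of the moment at which its call begins: read the wrist's pose just before it. calibration takes no time and is no camera call; for the wrist camera it gives the pose at the moment of the call.
- ticket.job_done(): hands the job in; it is judged then, once.
The state is a dict: "time_s": time; "qpos": joint angles; "qvel": joint speeds; "effort": joint torques, N m; "ee_pos": TCP position; "ee_rot": TCP orientation; "force": force on the tool from outside, world axes, zero at the start; "torque": the same for the moment, N m; "gripper_width": finger opening in mm; "gripper_force": force on a finger pad.
Only numpy, scipy, OpenCV 4.12 (cv2) and the standard library are available. Lean on these libraries where they do the work, as an engineer would, in place of code of your own. Each camera call takes 0.05 s, during which the arm holds its last target. There are 200 camera calls.

### The job

The leather-bound book clamped spine up in the wooden finishing press has five raised bands across its spine. Check them by feel: with the gripper shut, run the fingertips along the middle of the spine from the head (the end with the short bare stretch before the first band) to the tail (the end with the long bare stretch), lightly touching every band in turn and staying down close to the leather between them, then come away. Touch only: do not push the book down into the press, shift or lift the press, or disturb anything else on the bench.

Things in the scene. Friction and masses are not known exactly. Their poses are not given: they have to be found in the camera images.
- press: loose wooden finishing press, 4 to 6 kg, any way round: two cheeks along its x, 360 mm long, 55 thick, 47 apart, tops 125 mm above the table; two screws across (along y) at x -140 and +140 mm, 90 mm up, their wooden handles reaching 171 mm out on the -y side. Origin under its middle at table height; z up.
- book (a joint): how far the book is pushed down in the felt-lined press: 0 at rest, grows downwards, stop at 0.008 m; springy, 0.5 N and then 1.5 N per mm, comes back by itself. The book is 204 mm tall, 40 thick, leather-bound, its spine level, along the press's x, 150 mm above the table, over the press's middle; head at -x, tail at +x.
- band1: raised band 1 of the book's spine, the one nearest the head, 24 mm from the head end: a rounded ridge of the same leather across the spine, about 12 mm wide, 43 mm long and 4 mm proud of the spine. Origin at the middle of its crest, 154 mm above the table; x along the spine towards the tail, z up. The bands are 32 mm apart, centre to centre.
- band2: raised band 2 of the book's spine, second from the head: a rounded ridge of the same leather across the spine, about 12 mm wide, 43 mm long and 4 mm proud of the spine. Origin at the middle of its crest, 154 mm above the table; x along the spine towards the tail, z up. The bands are 32 mm apart, centre to centre.
- band3: raised band 3 of the book's spine, the middle one: a rounded ridge of the same leather across the spine, about 12 mm wide, 43 mm long and 4 mm proud of the spine. Origin at the middle of its crest, 154 mm above the table; x along the spine towards the tail, z up. The bands are 32 mm apart, centre to centre.
- band4: raised band 4 of the book's spine, fourth from the head: a rounded ridge of the same leather across the spine, about 12 mm wide, 43 mm long and 4 mm proud of the spine. Origin at the middle of its crest, 154 mm above the table; x along the spine towards the tail, z up. The bands are 32 mm apart, centre to centre.
- band5: raised band 5 of the book's spine, the one nearest the tail, 52 mm from the tail end: a rounded ridge of the same leather across the spine, about 12 mm wide, 43 mm long and 4 mm proud of the spine. Origin at the middle of its crest, 154 mm above the table; x along the spine towards the tail, z up. The bands are 32 mm apart, centre to centre.
- bone_folder: flat ivory-coloured bone folder, about 136 x 22 x 4 mm, lying lengthwise on the +y cheek of the press; origin at the centre of its underside
- reel: thread reel, 36 mm across and 42 mm tall, standing on the -y cheek of the press near the tail end (x +140 mm); origin at the centre of its underside
- jar: glass jar with white cap, 72 mm across, 100 mm tall, to the robot's right; origin at the centre of its underside
- weight: brass weight, a 65 x 50 x 45 mm block with a knob on top (73 mm in all), to the robot's right; origin at the centre of its underside
- quarter_book: closed grey book with a leather spine lying flat, 170 x 124 x 28 mm, far right; origin near the centre of its underside
- hammer: hammer lying on the table, 240 mm long, to the robot's left; origin at the underside
- brush: glue brush lying on the table, 200 mm long, to the robot's left; origin at the underside
- card_stack: stack of blank cards, 100 x 100 x 28 mm, far left; origin at the centre of its underside

How it is judged:
By the outcome, as a careful person would: the job done as asked, in the order asked, and still so for the second after the job is handed in, with the robot touching nothing.
It also fails if it takes over 42 s, if anything falls off the work surface, if the arm or the gripper's body presses on something with over 40 N, if the wrist force passes 120 N, or if a joint passes its speed limit or range.

## Working session

There is one attempt and no reset: what is moved stays moved. The work goes in short steps, Python scripts to look and compute and a shell command to move; the robot and the scene stay as the last step left them, time stands still between calls to the robot, and variables do not carry over. Pictures are saved under pics/ and viewed, at most 10 in all, crops included, and the job is handed in when it is done.

```bash
mkdir -p pics
python3 - <<'E'
from workcell import telemetry, eyes
import cv2
for n in("scene","side"):
    cv2.imwrite(f"pics/{n}.png",eyes.grab_frame(n)[...,::-1])
s=telemetry.state();print(s["time_s"],s["ee_pos"],s["ee_rot"],s["gripper_width"],s["force"])
E
```

```text
0.1 [ 134.21924026 -558.67836971  231.98401788] [-1.79905784e+02 -8.23937321e-04  1.35081690e+01] 91.41498085156316 [-0.56596035 -0.57343627 -0.36071064]
```

View pics/scene.png

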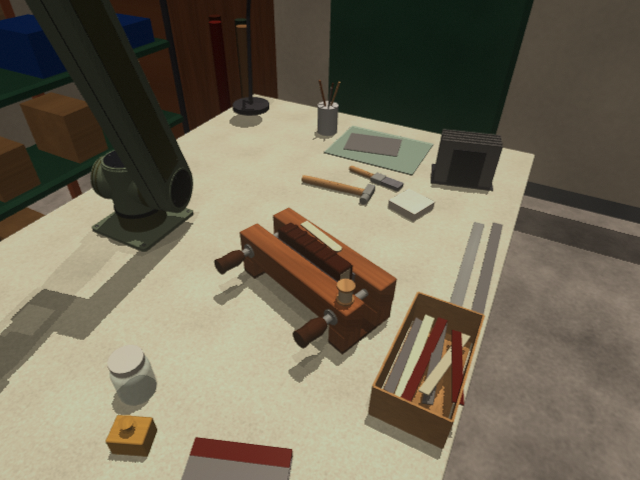

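View pics/side.png

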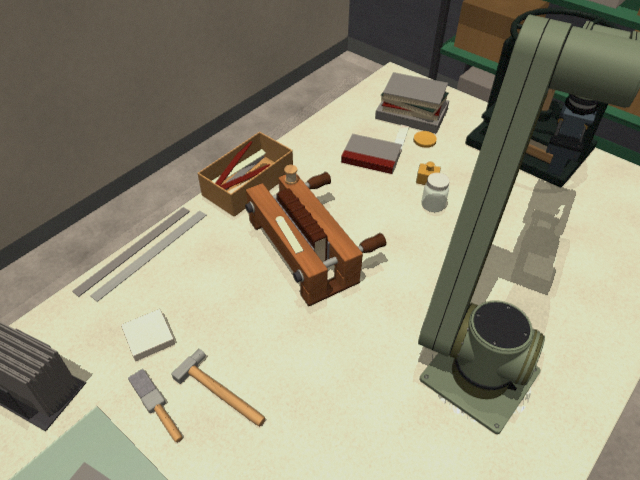

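The press sits mid-table, around (315,275) in scene and (305,240) in side. The reel at the tail end is at (345,290) and (291,175), and the handles point to the robot's right. I'll zoom in on both views.

Run:
```python
import cv2,numpy as np
a=cv2.imread("pics/scene.png")[200:350,210:400];b=cv2.imread("pics/side.png")[155:305,210:400]
cv2.imwrite("pics/zs.png",cv2.resize(a,None,fx=4,fy=4,interpolation=2));cv2.imwrite("pics/zd.png",cv2.resize(b,None,fx=4,fy=4,interpolation=2))
```

```text
(no output)
```

View pics/zs.png

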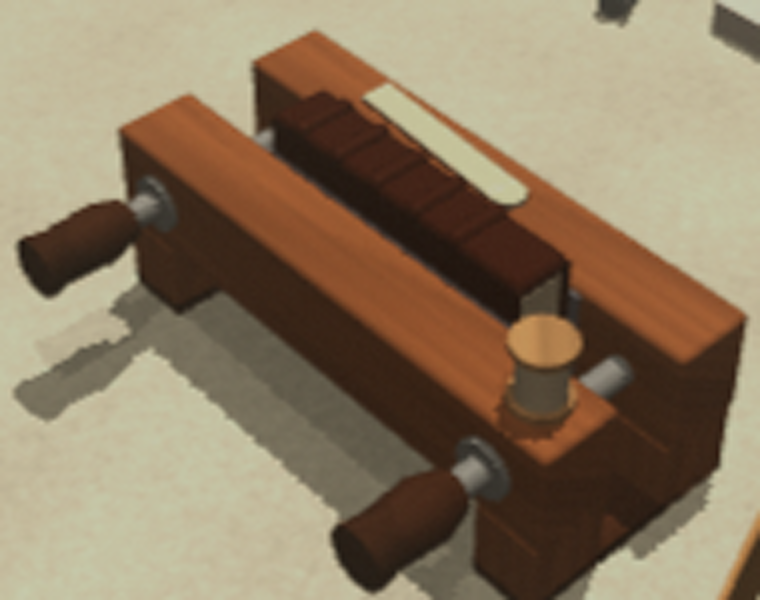

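View pics/zd.png

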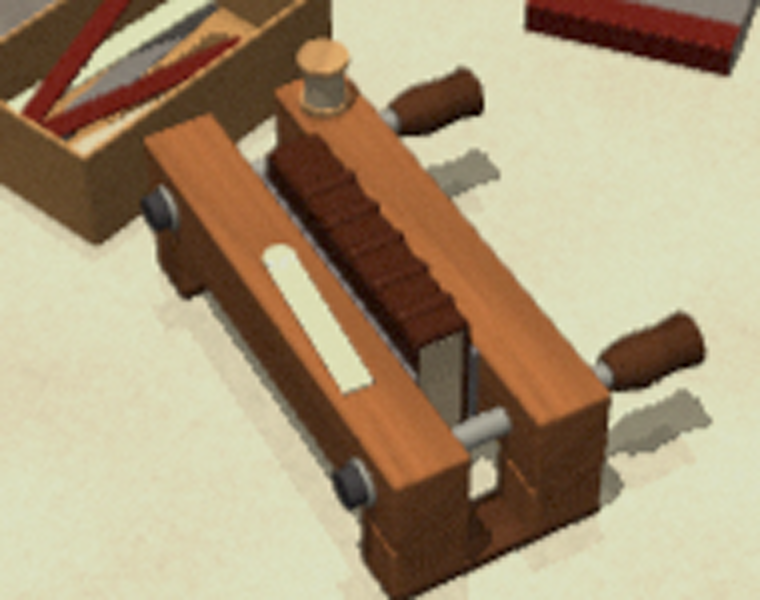

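```bash
cat > h.py <<'E'
import numpy as np,cv2
from scipy.optimize import least_squares
from workcell import eyes
def proj(n,P):
    c=eyes.calibration(n);T=np.linalg.inv(np.array(c["world_from_camera"]));K=np.array(c["camera_matrix"])
    q=P@T[:3,:3].T+T[:3,3];q=q@K.T;return q[:,:2]/q[:,2:]
def world(p,P):
    a=np.radians(p[2]);R=np.array([[np.cos(a),-np.sin(a),0],[np.sin(a),np.cos(a),0],[0,0,1]])
    return P@R.T+[p[0],p[1],0]
E
python3 - <<'E'
from h import *
i,o=23.5,78.5
S=[(-180,-o,120,130),(-180,-i,190,95),(180,-o,545,465),(180,-i,615,408),(-180,i,253,65),(-180,o,316,31),(180,i,683,362),(180,o,746,318)]
D=[(180,-i,277,93),(-180,-i,542,423),(-180,-o,608,400),(180,i,210,115),(180,o,147,138),(-180,i,467,460),(-180,o,400,488)]
V={"scene":(np.array(S,float),(210,200)),"side":(np.array(D,float),(210,155))}
def f(p,ns=("scene","side")):
    r=[]
    for n in ns:
        A,off=V[n];P=np.c_[A[:,:2],np.full(len(A),125)]
        r.append(proj(n,world(p,P))-(A[:,2:]/4+off))
    return np.concatenate(r).ravel()
for ns in (("scene","side"),("scene",),("side",)):
    best=min((least_squares(f,[500,0,y],args=(ns,),loss="soft_l1") for y in range(-180,180,45)),key=lambda s:s.cost)
    print(ns,best.x,best.cost,abs(best.fun).max())
    if len(ns)==2:
        print(world(best.x,np.array([[x,0,154] for x in (-102,-78,-46,-14,18,50,102)],float)).round(1))
E
```

```text
('scene', 'side') [570.11633663 -21.32138554 -20.18061899] 20.29039146178692 2.5934251934056647
[[474.4  13.9 154. ]
 [496.9   5.6 154. ]
 [526.9  -5.5 154. ]
 [557.  -16.5 154. ]
 [587.  -27.5 154. ]
 [617.  -38.6 154. ]
 [665.9 -56.5 154. ]]
('scene',) [571.9765999  -24.01203151 -19.98324075] 6.881798553485468 1.5917132228698279
('side',) [565.71911625 -16.92537702 -20.00982417] 7.228757174257313 1.9402624977152527
```

The two views disagree by a few mm, so I'll go above the head end with the gripper shut and look from close by.

```bash
python3 -m crank '[{"dx":0.032,"dy":0.053,"dz":0.012,"yaw":-1},{"dx":0.032,"dy":0.053,"dz":0.012,"yaw":-1},{"dx":0.032,"dy":0.053,"dz":0.012,"yaw":-1},{"dx":0.032,"dy":0.053,"yaw":-1},{"dx":0.032,"dy":0.053,"yaw":-1},{"dx":0.032,"dy":0.053,"yaw":-1},{"dx":0.032,"dy":0.053,"yaw":-0.7},{"dx":0.032,"dy":0.053},{"dx":0.032,"dy":0.053},{"dx":0.032,"dy":0.053}]' 0 5 && python3 -m crank '[{"dx":0.032,"dy":0.053},{"dx":0.032,"dy":0.053},{"dx":0.032,"dy":0.053},{"dx":0.015,"dy":0.025},{}]'
python3 - <<'E'
from workcell import telemetry, eyes
import cv2,json,numpy as np
c=eyes.calibration("wrist");s=telemetry.state()
cv2.imwrite("pics/w1.png",eyes.grab_frame("wrist")[...,::-1])
json.dump({k:np.array(v).tolist() for k,v in c.items()},open("w1.json","w"))
print(c,s["time_s"],s["ee_pos"],s["ee_rot"],s["force"])
E
```

```text
{'camera_matrix': array([[371.64829954,   0.        , 321.15503738],
       [  0.        , 371.64829954, 241.03076292],
       [  0.        ,   0.        ,   1.        ]]), 'world_from_camera': array([[ 2.35347476e-01, -9.38768930e-01, -2.51643522e-01,
         2.05344498e+02],
       [-9.71909766e-01, -2.27781039e-01, -5.92216639e-02,
        -5.41813965e+02],
       [-1.72416475e-03,  2.58512466e-01, -9.66006383e-01,
         3.84271704e+02],
       [ 0.00000000e+00,  0.00000000e+00,  0.00000000e+00,
         1.00000000e+00]])} 0.1 [ 134.21924026 -558.67836971  231.98401788] [-1.79905784e+02 -8.23937321e-04  1.35081690e+01] [-0.56596035 -0.57343627 -0.36071064]validation failed for argument at $[3]...
```

View pics/w1.png

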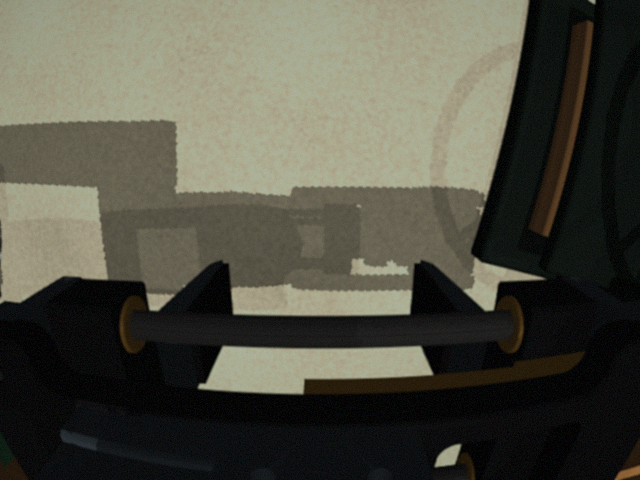

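The call was refused because rows need every key, so the arm did not move. The wrist view still shows the start pose: bare table with the open fingers at (200,320) and (430,320).

```bash
python3 -m crank '[{"dx":0.032,"dy":0.053,"dz":0.012,"yaw":-1},{"dx":0.032,"dy":0.053,"dz":0.012,"yaw":-1},{"dx":0.032,"dy":0.053,"dz":0.012,"yaw":-1},{"dx":0.032,"dy":0.053,"dz":0,"yaw":-1},{"dx":0.032,"dy":0.053,"dz":0,"yaw":-1},{"dx":0.032,"dy":0.053,"dz":0,"yaw":-1},{"dx":0.032,"dy":0.053,"dz":0,"yaw":-0.7},{"dx":0.032,"dy":0.053,"dz":0,"yaw":0},{"dx":0.032,"dy":0.053,"dz":0,"yaw":0},{"dx":0.032,"dy":0.053,"dz":0,"yaw":0}]' 0 5 && python3 -m crank '[{"dx":0.032,"dy":0.053,"dz":0,"yaw":0},{"dx":0.032,"dy":0.053,"dz":0,"yaw":0},{"dx":0.032,"dy":0.053,"dz":0,"yaw":0},{"dx":0.015,"dy":0.025,"dz":0,"yaw":0},{"dx":0,"dy":0,"dz":0,"yaw":0}]'
python3 - <<'E'
from workcell import telemetry, eyes
import cv2,json,numpy as np
c=eyes.calibration("wrist");s=telemetry.state()
cv2.imwrite("pics/w2.png",eyes.grab_frame("wrist")[...,::-1])
json.dump({k:np.array(v).tolist() for k,v in c.items()},open("w2.json","w"))
print(s["time_s"],s["ee_pos"],s["ee_rot"],s["force"],s["gripper_width"])
E
```

```text
time_s: 1.4
ee_pos: [390.8, -133.6, 261.5]
ee_rot: [180.0, -0.0, -20.0]
force: [0.4, -0.0, -0.1]
gripper_width: 0.5
gripper_force: 0.0
time_s: 2.02
ee_pos: [479.5, 13.2, 261.1]
ee_rot: [180.0, 0.1, -19.8]
force: [0.7, -0.3, -1.2]
gripper_width: 0.5
gripper_force: 0.0
2.025 [479.46131389  13.2444731  261.0654888 ] [ 1.79973235e+02  5.23893784e-02 -1.98358550e+01] [ 0.65993002 -0.2503182  -1.1737548 ] 0.5216625500337131
```

View pics/w2.png

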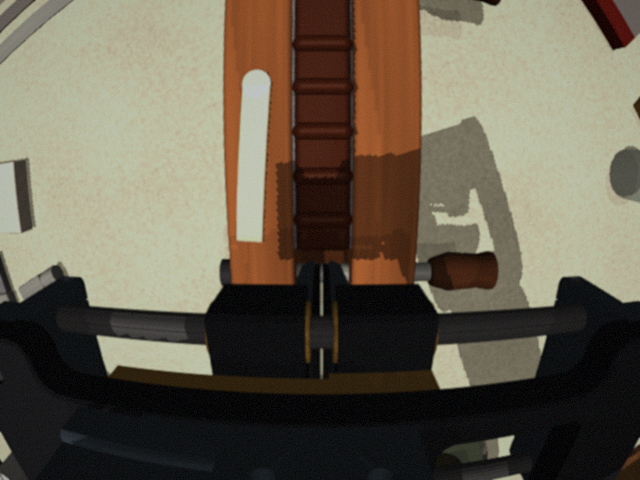

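The wrist view shows the spine running up the image, with band centres near (325,219), (324,176), (324,131), (323,86) and (323,44). The head end is at (323,248) and the fingers are at (322,320).

Run:
```python
import json,numpy as np
c=json.load(open("w2.json"));K=np.array(c["camera_matrix"]);T=np.array(c["world_from_camera"])
px=np.array([(325,219),(324.2,176),(323.7,131),(323.3,86),(323,44)],float)
d=(px-K[:2,2])/K[0,0];r=np.linalg.norm(d,axis=1)
v=np.c_[d/r[:,None]*np.sin(r)[:,None],np.cos(r)]@T[:3,:3].T
P=T[:3,3]+v*((154-T[2,3])/v[:,2])[:,None]
print(P.round(1),np.linalg.norm(np.diff(P[:,:2],axis=0),axis=1))
u=P[4]-P[0];print(np.degrees(np.arctan2(u[1],u[0])))
```

```text
[[497.1   4.  154. ]
 [526.2  -5.7 154. ]
 [555.9 -16.  154. ]
 [585.9 -26.4 154. ]
 [614.8 -36.6 154. ]] [30.68298116 31.45514321 31.71128127 30.68097152]
-19.05762661650008
```

```bash
python3 -m crank '[{"dx":-0.009,"dy":0,"dz":-0.03,"yaw":0.1},{"dx":0,"dy":0,"dz":-0.03,"yaw":0},{"dx":0,"dy":0,"dz":-0.03,"yaw":0},{"dx":0,"dy":0,"dz":-0.016,"yaw":0},{"dx":0,"dy":0,"dz":0,"yaw":0},{"dx":0,"dy":0,"dz":0,"yaw":0},{"dx":0,"dy":0,"dz":0,"yaw":0}]'; python3 -c "
from workcell import telemetry as t
s=t.state();print(s['ee_pos'],s['force'])"
```

```text
time_s: 2.95
ee_pos: [472.5, 12.0, 177.6]
ee_rot: [-180.0, -0.1, -19.5]
force: [-0.1, -0.3, -0.1]
gripper_width: 0.4
gripper_force: 0.0
[472.498276    12.01571739 177.64490171] [-0.09851357 -0.34835512 -0.10984201]
```

```bash
python3 -m crank '[{"dx":0,"dy":0.001,"dz":-0.0025,"yaw":0},{"dx":0.008,"dy":-0.0025,"dz":0,"yaw":0},{"dx":0.008,"dy":-0.0025,"dz":0,"yaw":0},{"dx":0.008,"dy":-0.0025,"dz":0,"yaw":0},{"dx":0.0065,"dy":-0.0025,"dz":0,"yaw":0},{"dx":0,"dy":0,"dz":0,"yaw":0}]'; python3 -m crank '[{"dx":0,"dy":0,"dz":-0.0005,"yaw":0},{"dx":0,"dy":0,"dz":0,"yaw":0}]';python3 -m crank '[{"dx":0,"dy":0,"dz":-0.0005,"yaw":0},{"dx":0,"dy":0,"dz":0,"yaw":0}]';python3 -m crank '[{"dx":0,"dy":0,"dz":-0.0005,"yaw":0},{"dx":0,"dy":0,"dz":0,"yaw":0}]'
```

```text
time_s: 3.7
ee_pos: [496.8, 4.7, 174.7]
ee_rot: [180.0, 0.0, -19.5]
force: [-0.2, -0.0, -1.4]
gripper_width: 0.4
gripper_force: 0.0
time_s: 3.95
ee_pos: [496.1, 4.9, 174.3]
ee_rot: [180.0, 0.0, -19.5]
force: [0.1, 0.6, 0.2]
gripper_width: -0.0
gripper_force: 0.0
time_s: 4.2
ee_pos: [496.2, 4.9, 174.0]
ee_rot: [180.0, -0.0, -19.5]
force: [-0.2, 0.3, 0.2]
gripper_width: 0.7
gripper_force: 0.0
time_s: 4.45
ee_pos: [496.3, 4.9, 173.5]
ee_rot: [180.0, 0.0, -19.5]
force: [0.2, -0.6, -0.1]
gripper_width: 0.9
gripper_force: 0.0
```

```bash
cat > avg.py <<'E'
from workcell import telemetry as t,eyes
import numpy as np
F=[];Z=[]
for i in range(6):
    eyes.grab_frame("side");s=t.state();F.append(s["force"]);Z.append(s["ee_pos"])
print(round(s["time_s"],2),"F",np.mean(F,0).round(2),"P",np.mean(Z,0).round(2))
E
python3 avg.py
python3 -m crank '[{"dx":0,"dy":0,"dz":-0.0005,"yaw":0},{"dx":0,"dy":0,"dz":0,"yaw":0}]'>/dev/null; python3 avg.py
python3 -m crank '[{"dx":0,"dy":0,"dz":-0.0004,"yaw":0},{"dx":0,"dy":0,"dz":0,"yaw":0}]'>/dev/null; python3 avg.py
```

```text
4.75 F [-0.26  0.   -0.23] P [496.33   4.89 173.57]
5.3 F [ 0.26  0.27 -0.27] P [496.33   4.9  173.17]
5.85 F [-0.17  0.06  0.67] P [496.38   4.9  172.93]
```

```bash
python3 -m crank '[{"dx":0,"dy":0,"dz":-0.0003,"yaw":0},{"dx":0,"dy":0,"dz":0,"yaw":0}]'>/dev/null; python3 avg.py; python3 avg.py
```

```text
6.4 F [-0.04  0.32  0.79] P [496.37   4.9  172.65]
6.7 F [0.12 0.41 0.78] P [496.36   4.89 172.63]
```

Light contact on band 1, about 1 N. Sliding on to band 2.

```bash
python3 -m crank '[{"dx":0.0047,"dy":-0.0017,"dz":0,"yaw":0},{"dx":0.0047,"dy":-0.0017,"dz":0,"yaw":0},{"dx":0.0047,"dy":-0.0017,"dz":0,"yaw":0},{"dx":0.0047,"dy":-0.0017,"dz":0,"yaw":0},{"dx":0.0047,"dy":-0.0017,"dz":0,"yaw":0},{"dx":0.0047,"dy":-0.0017,"dz":0,"yaw":0},{"dx":0.0047,"dy":-0.0017,"dz":0,"yaw":0},{"dx":0.0047,"dy":-0.0017,"dz":0,"yaw":0}]'>/dev/null; python3 avg.py
```

```text
8.0 F [ 0.2  -0.17  0.85] P [527.    -6.16 172.7 ]
```

```bash
python3 -m crank '[{"dx":0.0047,"dy":-0.0016,"dz":0,"yaw":0},{"dx":0.0047,"dy":-0.0016,"dz":0,"yaw":0},{"dx":0.0047,"dy":-0.0016,"dz":0,"yaw":0},{"dx":0.0047,"dy":-0.0016,"dz":0,"yaw":0},{"dx":0.0047,"dy":-0.0016,"dz":0,"yaw":0},{"dx":0.0047,"dy":-0.0016,"dz":0,"yaw":0},{"dx":0.0047,"dy":-0.0016,"dz":0,"yaw":0},{"dx":0.0047,"dy":-0.0016,"dz":0,"yaw":0}]'>/dev/null; python3 avg.py
python3 -m crank '[{"dx":0.0047,"dy":-0.0016,"dz":0,"yaw":0},{"dx":0.0047,"dy":-0.0016,"dz":0,"yaw":0},{"dx":0.0047,"dy":-0.0016,"dz":0,"yaw":0},{"dx":0.0047,"dy":-0.0016,"dz":0,"yaw":0},{"dx":0.0047,"dy":-0.0016,"dz":0,"yaw":0},{"dx":0.0047,"dy":-0.0016,"dz":0,"yaw":0},{"dx":0.0047,"dy":-0.0016,"dz":0,"yaw":0},{"dx":0.0047,"dy":-0.0016,"dz":0,"yaw":0}]'>/dev/null; python3 avg.py
```

```text
9.3 F [0.14 0.06 0.48] P [557.07 -16.39 172.7 ]
10.6 F [ 0.88 -0.2   1.03] P [587.15 -26.64 172.7 ]
```

```bash
python3 -m crank '[{"dx":0.0047,"dy":-0.0016,"dz":0,"yaw":0},{"dx":0.0047,"dy":-0.0016,"dz":0,"yaw":0},{"dx":0.0047,"dy":-0.0016,"dz":0,"yaw":0},{"dx":0.0047,"dy":-0.0016,"dz":0,"yaw":0},{"dx":0.0047,"dy":-0.0016,"dz":0,"yaw":0},{"dx":0.0047,"dy":-0.0016,"dz":0,"yaw":0},{"dx":0.0047,"dy":-0.0016,"dz":0,"yaw":0},{"dx":0.0047,"dy":-0.0016,"dz":0,"yaw":0}]'>/dev/null; python3 avg.py
python3 -m crank '[{"dx":0.0047,"dy":-0.0016,"dz":0,"yaw":0},{"dx":0.0047,"dy":-0.0016,"dz":0,"yaw":0},{"dx":0.0047,"dy":-0.0016,"dz":0,"yaw":0},{"dx":0.0047,"dy":-0.0016,"dz":0,"yaw":0},{"dx":0.0047,"dy":-0.0016,"dz":0,"yaw":0},{"dx":0.0047,"dy":-0.0016,"dz":0,"yaw":0},{"dx":0.0047,"dy":-0.0016,"dz":0,"yaw":0},{"dx":0,"dy":0,"dz":0,"yaw":0}]'>/dev/null; python3 avg.py
```

```text
11.9 F [ 0.39 -0.16  0.88] P [617.21 -36.89 172.69]
13.2 F [-0.22 -0.19 -0.35] P [642.9  -45.65 172.57]
```

All five bands were felt, and the force dropped to zero past band 5. I'll follow the tail stretch closely, then lift away.

```bash
python3 -m crank '[{"dx":0.0047,"dy":-0.0016,"dz":-0.001,"yaw":0},{"dx":0.0047,"dy":-0.0016,"dz":-0.001,"yaw":0},{"dx":0.0047,"dy":-0.0016,"dz":0,"yaw":0},{"dx":0.0047,"dy":-0.0016,"dz":0,"yaw":0},{"dx":0.0047,"dy":-0.0016,"dz":0,"yaw":0},{"dx":0,"dy":0,"dz":0,"yaw":0}]'
python3 -m crank '[{"dx":0,"dy":0,"dz":0.02,"yaw":0},{"dx":0,"dy":0,"dz":0.04,"yaw":0},{"dx":0,"dy":0,"dz":0.05,"yaw":0},{"dx":0,"dy":0,"dz":0.05,"yaw":0},{"dx":0,"dy":0,"dz":0,"yaw":0},{"dx":0,"dy":0,"dz":0,"yaw":0},{"dx":0,"dy":0,"dz":0,"yaw":0}]'
python3 - <<'E'
from workcell import eyes
import cv2
cv2.imwrite("pics/w3.png",eyes.grab_frame("scene")[...,::-1])
E
```

```text
time_s: 13.95
ee_pos: [662.1, -52.2, 170.9]
ee_rot: [180.0, -0.0, -19.5]
force: [-0.1, 0.5, -0.6]
gripper_width: 0.6
gripper_force: 0.0
time_s: 14.82
ee_pos: [661.1, -52.0, 297.6]
ee_rot: [180.0, 0.2, -19.5]
force: [-0.2, 0.3, 1.0]
gripper_width: 0.7
gripper_force: 0.0
```

View pics/w3.png

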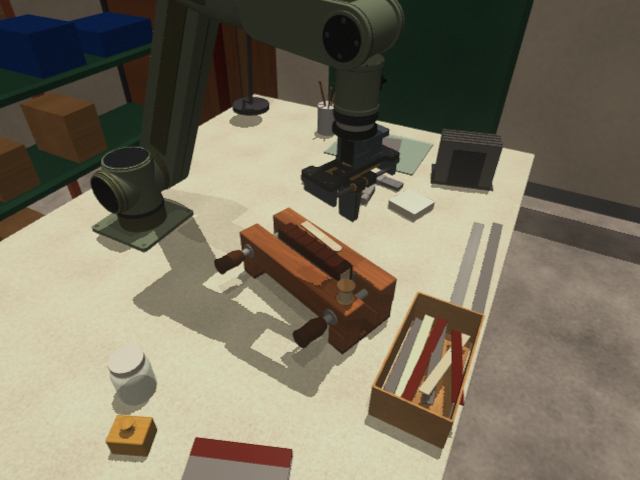

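The press (345,290), reel, folder and everything else are where they were, and the gripper is well clear at (345,190).

```bash
python3 -c "
from workcell import ticket
print(ticket.job_done())"
```

```text
the job is handed in; nothing more can be done
None
```

I ran the shut fingertips along the spine from head to tail, touching all five bands in order at about 1 N, lifted clear with everything still in place, and handed the job in at about 15 s; no verdict came back.

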